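Clamp the drift punch in its socket block

ROBOT

A 6-joint arm with a two-finger parallel gripper is mounted at the origin on the work surface. World frame = base frame: x ahead of the robot, y to its left, z up, the work surface at z = 0. Lengths are in m, angles in rad, forces in N, time in s.
With the tool pointing down it reaches from about 0.4 to 0.825 m from the base axis. Payload 7 kg.
Tool frame: the origin (TCP) lies between the finger pads; the fingertips stand 11 mm ahead of it and the grasp point (between the pads) lies 8 mm behind it; z points along the fingers, y is the line along which they close (so a half turn about z gives the same grasp; the last joint's range is limited). The gripper opens to 85 mm and grips with 20 to 120 N. Pads are 22 mm wide; open, the fingers measure 114 mm over their backs; the gripper's body (76 mm by 85 mm) begins 54 mm behind the grasp point. The pads swing forward as they close: fully open they stand 13 mm farther back than shut.
Start: joints at [-0.846, 0.359, 0.012, 0, -1.224, -0.288], TCP at [0.286, -0.612, 0.242] pointing down, gripper open.
Joint ranges: [-3.07, 3.07], [-1.43, 2.12], [-1.02, 1.25], [-3.03, 1.67], [-3.05, -0], [-3.03, 3.03]. Speed limits (rad/s): [2.39, 2.39, 3.01, 3.14, 3.14, 3.14].

INTERFACE

Orientations are given as a unit quaternion [x, y, z, w].
In Python, from plant import env gives the robot as it stands. The module is installed in compiled form; this text tells all that it offers.
- The arm moves only by the tool send_rows, never from a script. Its argument "rows" is a list of rows, each a list of 7 numbers: the shift along the world's x, y, z in m, then the turn, a rotation vector about the world's x, y, z in degrees, then the finger opening in m, from 0 to 0.0854. In form: [[tx, ty, tz, wx, wy, wz, hand], ...]. A call has 1 to 12 rows; each row shifts and turns the commanded pose from where the row before left it; what a row does not reach is not made up. A row lasts 1/8 s, in which the tool goes at most 62.5 mm and 10.7 degrees, less where a joint would pass 70% of its speed; a pose out of reach is approached as far as the arm can. A call is refused whole if a number of a shift passes 0.0625 or a number of a turn 10.7, either way. A call with a gripper value outside its range is refused whole. The fingers move at their own pace and stop on an object; the grip force is fixed at half the most. Time passes only in rows, so rows that do not move let the fingers close. It gives the time, the measured TCP pose, the force, the opening and the grip force at its end, in the units of the state.
- env.observe(): the state, without advancing time (a new reading comes with each control period).
- env.capture(name): name is "scene" or "top" or "wrist"; returns a dict with "color" (480x640x3 uint8, red, green, blue), "fx", "fy", "cx", "cy" (pixels), "R" (3x3) and "t" (3): a world point X has camera coordinates R X + t. Camera axes: x right, y down, z forward; pixel columns grow to the right and rows downward; lengths in m; the calibration is good to about 2 mm. A picture is of the moment at which its call begins. There is no depth.
- env.job_done(): hands the job in; it is judged then, once.
The state is a dict: "time_s": time; "joint_pos": joint angles; "dq": joint speeds; "joint_torque": joint torques, N m; "tool_pos": TCP position; "ee_rot": TCP orientation; "wrist_force": force on the tool from outside, world axes, zero at the start; "ft_torque": the same for the moment, N m; "width": finger opening in m; "finger_force": force on a finger pad.
Only numpy, scipy, OpenCV 4.12 (cv2) and the standard library are available. Lean on these libraries where they do the work, as an engineer would, in place of code of your own. Each camera call takes 0.05 s, during which the arm holds its last target. There are 200 camera calls.

TASK

Two quick-clamp socket blocks stand on the garage bench with their levers up; a brass drift punch stands in one of them. Clamp the punch by swinging the lever of its block all the way down until it is fully shut, and leave the empty block's lever standing up.

Things in the scene. Friction and masses are not known exactly. Their poses are not given: they have to be found in the camera images.
- punch_block: Fixed aluminium block, 70 (x) x 44 (y) mm, 46 mm high with its 96 x 66 mm base plate; a round brass punch, 24 mm thick, stands in its middle up to 102 mm above the bench. Origin: centre of the underside, on the bench. z up; x runs along the block to the end where the lever's pad comes down. The lever is on the -y flank; its pivot is at x -25, y -30, z +34 mm and turns about y.
- punch_lever (a joint): Lever of the block with the punch, rad: 0 = fully shut (level along the block's flank, pointing to the block's +x, on its stop), 1.57 = straight up, 1.8 = open stop. Steel bar 8 mm wide, 10 mm thick, with a black pad at its end, 97 mm from pivot to end. Stiff hinge: stays where it is left; 1 to 2 N at the pad swings it. Starts at 1.15 to 1.65.
- punch_pad (a point): Centre of the black pad at the end of that lever, 80 mm from the pivot; pad 32 mm long, 26 wide, 8 thick. When shut it is at x +55, y -30, z +34 mm in the block's frame, beyond the block's end, only bench beneath. x points along the lever away from the pivot, z out of the face to push on (the upper face when shut).
- empty_lever (a joint): Lever of the other, like block, whose 21 mm bore is empty (no punch): same meaning of values. Starts at 1.15 to 1.65 and is to be left standing up. The two blocks are 240 mm or more apart, either one on the left.
Not all that is in view belongs to the job. What is shaped like the punch_block but purple is not meant.

How it is judged:
By the outcome, as a careful person would: the job done as asked, in the order asked, and still so for the second after the job is handed in, with the robot touching nothing.
It also fails if it takes over 34 s, if anything falls off the work surface, if the arm or the gripper's body presses on something with over 40 N, if the wrist force passes 120 N, or if a joint passes its speed limit or range.

## Working session

There is one attempt and no reset: what is moved stays moved. The work goes in short steps, Python scripts to look and compute and a tool call to move; the robot and the scene stay as the last step left them, time stands still between calls to the robot, and variables do not carry over. Pictures are saved under pics/ and viewed, at most 10 in all, crops included, and the job is handed in when it is done.

Besides the shell and the picture viewer there is one more tool, called as name(argument=value, ...) on one line, values as JSON. send_rows: Moves the arm, as the interface text tells. Its arguments: {"type":"object","properties":{"rows":{"type":"array","items":{"type":"array","items":{"type":"number"}}}},"required":["rows"]}

```bash
mkdir -p pics; cat > h.py <<'E'
import numpy as np,cv2,pickle
from plant import env
def cap(n,tag):
    c=env.capture(n); pickle.dump(c,open(f'pics/{tag}.pkl','wb')); cv2.imwrite(f'pics/{tag}.png',c['color'][:,:,::-1]); return c
def ray(c,u,v,z):
    R=np.array(c['R']);t=np.array(c['t']);o=-R.T@t
    d=R.T@np.array([(u-c['cx'])/c['fx'],(v-c['cy'])/c['fy'],1]);return o+d*(z-o[2])/d[2]
def proj(c,X):
    p=np.array(c['R'])@np.array(X)+np.array(c['t']);return c['fx']*p[0]/p[2]+c['cx'],c['fy']*p[1]/p[2]+c['cy']
E
python3 - <<'E'
from h import *
for n in('scene','top'):
    c=cap(n,n+'0');print(n,c['fx'],-np.array(c['R']).T@c['t'])
s=env.observe();print(s['tool_pos'],s['ee_rot'],s['time_s'])
E
```

```text
scene 625.0222751416092 [ 0.84899517 -0.36115703  0.8064665 ]
top 622.9430628353548 [ 0.39937513 -0.0174844   0.91278275]
[ 0.28534582 -0.61126228  0.24145846] [-2.16625045e-01  9.76254592e-01  7.07144157e-04 -2.45977269e-04] 0.1
```

View pics/scene0.png

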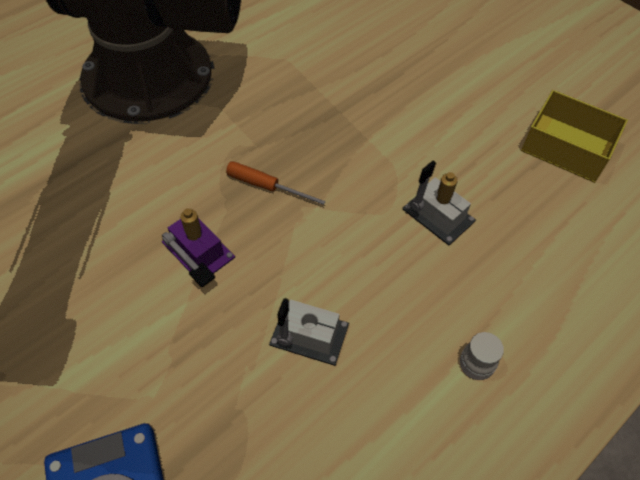

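View pics/top0.png

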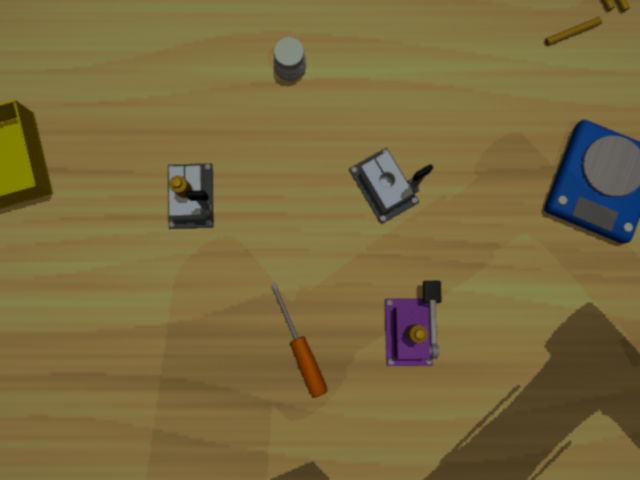

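The scene view shows three candidates:
- Grey block with a brass punch: scene (440,205), top (190,195). This fits, since it is aluminium, has a punch, and its lever is up.
- Grey block with an empty bore: scene (310,330), top (387,183). This is the empty block.
- Purple block with a punch: scene (197,245), top (410,333). This is excluded by its colour.

I'll confirm with a crop.

```bash
python3 - <<'E'
from h import *
a=cv2.imread('pics/top0.png')[145:245,150:230];b=cv2.imread('pics/scene0.png')[150:250,395:485]
a=cv2.resize(a,(400,500),interpolation=cv2.INTER_CUBIC)
b=cv2.resize(b,(400,444),interpolation=cv2.INTER_CUBIC)
o=np.zeros((500,800,3),np.uint8);o[:,:400]=a;o[:444,400:]=b;cv2.imwrite('pics/crop.png',o)
c=pickle.load(open('pics/top0.pkl','rb'))
for p in [(168,165),(212,163),(213,227),(168,228)]:print(ray(c,*p,0.006))
print(ray(c,179,184,.102))
E
```

```text
[0.61309786 0.19610436 0.006     ]
[0.61618758 0.13088765 0.006     ]
[0.52020667 0.12745117 0.006     ]
[0.51872053 0.1933163  0.006     ]
[0.56479651 0.15820414 0.102     ]
```

View pics/crop.png

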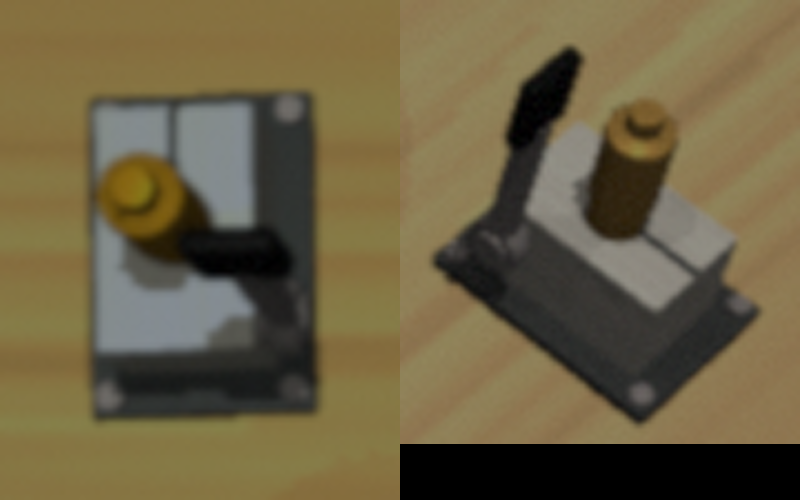

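The crop confirms that the grey block with the brass punch is the target. Its lever stands nearly straight up on the -y flank, with the pad at top pixel (197,195), about (0.548, 0.131). The block sits at about (0.567, 0.162) with a yaw of about 2°, and the pivot at about (0.543, 0.130). I'll go behind the lever with the fingers closed.

send_rows(rows=[[0.017,0.0616,0,0,0,-4,0],[0.017,0.0616,0,0,0,-4,0],[0.017,0.0616,0,0,0,-4,0],[0.017,0.0616,0,0,0,-4,0],[0.017,0.0616,0,0,0,-4,0],[0.017,0.0616,0,0,0,-3,0],[0.017,0.0616,0,0,0,0,0],[0.017,0.0616,0,0,0,0,0],[0.017,0.0616,0,0,0,0,0],[0.017,0.0616,0,0,0,0,0],[0.017,0.0616,0,0,0,0,0],[0.017,0.0616,0,0,0,0,0]])

```text
time_s: 1.6
tool_pos: [0.485, 0.1135, 0.2424]
ee_rot: [-0.018, 1.0, 0.0, 0.0]
wrist_force: [1.5, 0.5, 0.2]
width: 0.0002
finger_force: 0.0
```

send_rows(rows=[[0,0,0,0,0,0,0],[0,0,0,0,0,0,0]])

```text
time_s: 1.85
tool_pos: [0.4846, 0.1114, 0.2417]
ee_rot: [-0.018, 1.0, -0.0, -0.001]
wrist_force: [0.3, -0.9, 0.1]
width: 0.0
finger_force: 0.0
```

```bash
python3 - <<'E'
from h import *
s=env.observe();print(s['tool_pos'],s['ee_rot'],s['time_s'],s['width'])
c=cap('wrist','w1')
print(-np.array(c['R']).T@c['t'])
print(proj(c,(.567,.162,.102)),proj(c,(.548,.130,.114)),proj(c,(.543,.130,.034)))
E
```

```text
[0.48459508 0.11142134 0.24174718] [-1.81510859e-02  9.99835016e-01 -3.26824700e-04 -6.10545364e-04] 1.85 3.712041244846615e-05
[0.40980753 0.10955527 0.37209623]
(np.float64(387.65407673794726), np.float64(333.8246774791628)) (np.float64(348.2786575213049), np.float64(317.8384649919547)) (np.float64(344.123459178556), np.float64(270.7806857522001))
```

View pics/w1.png

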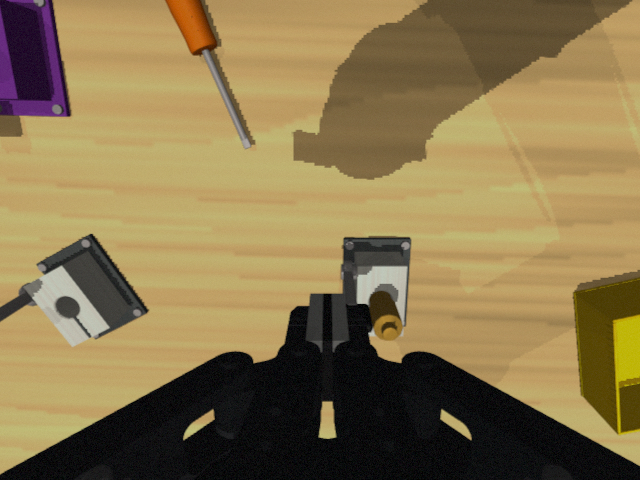

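The wrist view puts the punch top at (388,328), close to my prediction of (387,334), so the estimates hold. The lever is hidden behind the gripper at about (355,315). Next I descend behind the lever.

send_rows(rows=[[0.003,0.006,-0.046,0,0,0,0],[0.003,0.005,-0.046,0,0,0,0],[0.003,0,-0.046,0,0,0,0],[0,0,0,0,0,0,0]])

```text
time_s: 2.4
tool_pos: [0.492, 0.1198, 0.1019]
ee_rot: [-0.017, 1.0, -0.002, -0.003]
wrist_force: [0.1, -1.1, 1.7]
width: 0.0
finger_force: 0.0
```

```bash
python3 - <<'E'
from h import *
s=env.observe();print(s['tool_pos'],s['time_s'],s['wrist_force'])
c=cap('scene','s2')
u,v=map(int,proj(c,(.55,.13,.08)));print(u,v,proj(c,(.543,.13,.034)))
o=c['color'][v-75:v+75,u-90:u+90,::-1];cv2.imwrite('pics/s2c.png',cv2.resize(o,(720,600),interpolation=cv2.INTER_CUBIC))
E
```

```text
[0.49195095 0.11984141 0.10185824] 2.4 [ 0.06271061 -1.11942398  1.65501531]
423 189 (np.float64(415.5912121644678), np.float64(205.4834301762712))
```

View pics/s2c.png

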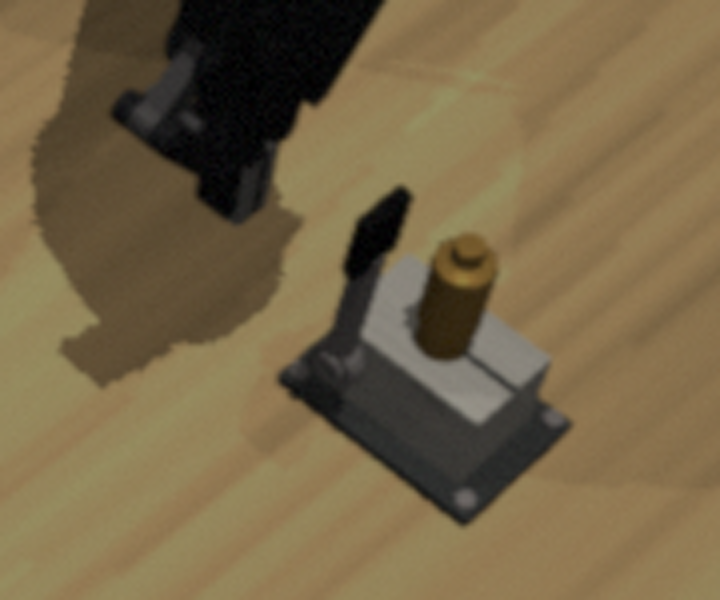

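The finger, with its tip at crop (235,215), is behind the upright lever, whose pad is at (380,230). Now I push forward at this height.

send_rows(rows=[[0.016,0.002,0,0,0,0,0],[0.016,0.002,0,0,0,0,0],[0.014,0.001,0,0,0,0,0],[0.014,0.001,0,0,0,0,0],[0.014,0,0,0,0,0,0],[0.014,0,0,0,0,0,0],[0.012,0,-0.004,0,0,0,0],[0.01,0,-0.008,0,0,0,0],[0,0,0,0,0,0,0]])

```text
time_s: 3.58
tool_pos: [0.6044, 0.1282, 0.0911]
ee_rot: [-0.017, 1.0, -0.0, -0.0]
wrist_force: [-0.3, -0.4, -0.9]
width: -0.0
finger_force: 0.0
```

```bash
python3 - <<'E'
from h import *
s=env.observe();print(s['tool_pos'],s['time_s'],s['wrist_force'])
c=cap('scene','s3')
u,v=423,189
o=c['color'][v-75:v+75,u-90:u+90,::-1];cv2.imwrite('pics/s3c.png',cv2.resize(o,(720,600),interpolation=cv2.INTER_CUBIC))
E
```

```text
[0.60436382 0.1281622  0.09112854] 3.575 [-0.26710263 -0.42406678 -0.88528946]
```

View pics/s3c.png

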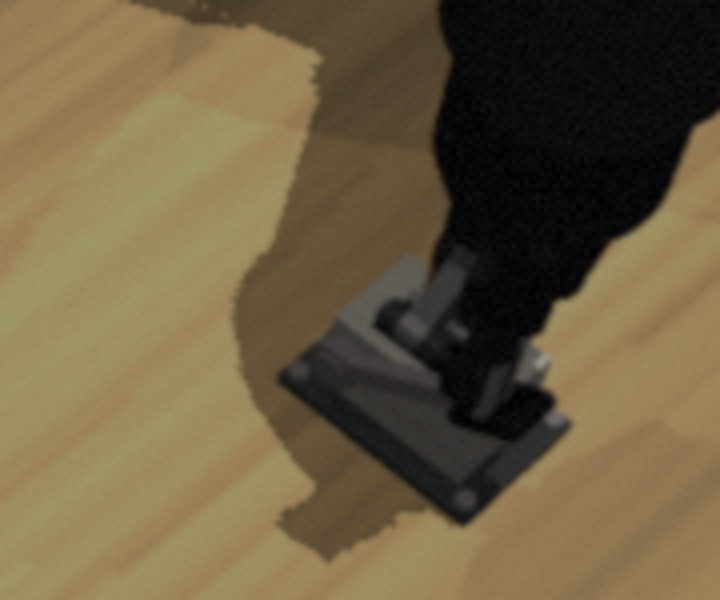

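The lever is down to roughly 35°, with the finger on the pad at crop (490,400). I continue outward and down.

send_rows(rows=[[0.01,0,-0.008,0,0,0,0],[0.01,0,-0.008,0,0,0,0],[0.006,0,-0.009,0,0,0,0],[0,0,-0.008,0,0,0,0],[0,0,-0.005,0,0,0,0],[0,0,0,0,0,0,0]])

```text
time_s: 4.38
tool_pos: [0.6296, 0.1282, 0.0537]
ee_rot: [-0.018, 1.0, -0.0, -0.0]
wrist_force: [-0.0, 0.0, -0.1]
width: -0.0001
finger_force: 0.0
```

send_rows(rows=[[0,0,-0.002,0,0,0,0],[0,0,-0.002,0,0,0,0],[0,0,0,0,0,0,0]])

```text
time_s: 4.75
tool_pos: [0.63, 0.1284, 0.0503]
ee_rot: [-0.018, 1.0, 0.0, 0.0]
wrist_force: [0.4, 0.2, -0.0]
width: 0.0
finger_force: 0.0
```

send_rows(rows=[[0,0,-0.002,0,0,0,0],[0,0,0,0,0,0,0]])

```text
time_s: 5.0
tool_pos: [0.6302, 0.1284, 0.049]
ee_rot: [-0.018, 1.0, 0.0, 0.0]
wrist_force: [-2.1, -0.8, 5.7]
width: -0.0001
finger_force: 2.9
```

send_rows(rows=[[0,0,-0.002,0,0,0,0],[0,0,0,0,0,0,0]])

```text
time_s: 5.25
tool_pos: [0.6302, 0.1284, 0.0486]
ee_rot: [-0.018, 1.0, -0.0, 0.001]
wrist_force: [-7.2, -0.9, 18.3]
width: 0.0003
finger_force: 9.1
```

The force rises steeply at TCP z 0.0486, so the tip is at about 0.038 m, which is the height expected for a shut lever. I retract and check.

send_rows(rows=[[0,0,-0.001,0,0,0,0],[0,0,0,0,0,0,0],[0,0,0.02,0,0,0,0],[0,0,0.05,0,0,0,0],[0,0,0.06,0,0,0,0],[0,-0.06,0.04,0,0,0,0],[0,-0.06,0,0,0,0,0],[0,-0.06,0,0,0,0,0],[0,-0.06,0,0,0,0,0],[-0.04,-0.06,0,0,0,0,0],[0,0,0,0,0,0,0],[0,0,0,0,0,0,0]])

```text
time_s: 6.75
tool_pos: [0.5953, -0.156, 0.2101]
ee_rot: [-0.017, 1.0, 0.0, 0.0]
wrist_force: [0.1, 0.4, -0.0]
width: -0.0002
finger_force: 0.0
```

```bash
python3 - <<'E'
from h import *
s=env.observe();print(s['tool_pos'],s['time_s'],s['wrist_force'])
a=cap('scene','s4')['color'];c=cap('top','t4')
o=np.zeros((600,800,3),np.uint8)
o[:,:400]=cv2.resize(a[130:250,390:470,::-1],(400,600));o[:,400:]=cv2.resize(c['color'][130:250,150:230,::-1],(400,600))
cv2.imwrite('pics/f.png',o)
E
```

```text
[ 0.59534818 -0.15596096  0.21011986] 6.75 [ 0.07756523  0.43430612 -0.0047146 ]
```

View pics/f.png

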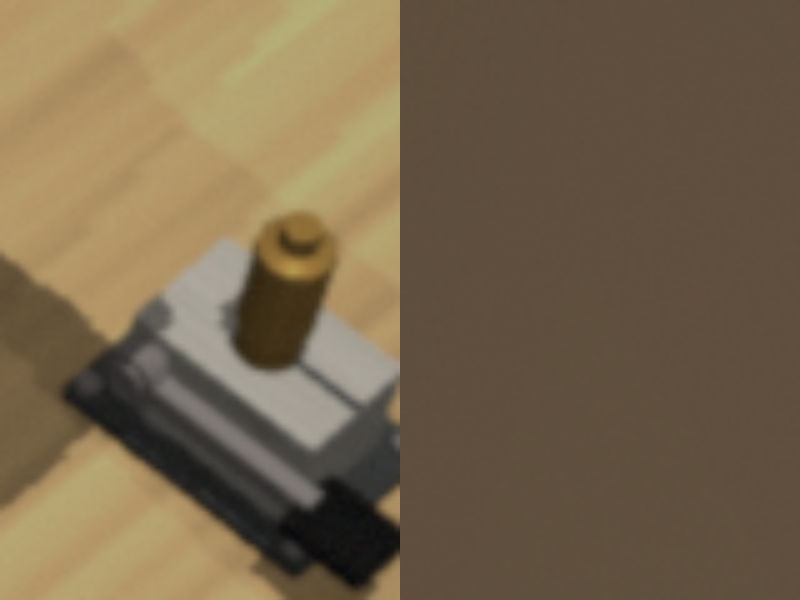

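View pics/s4.png

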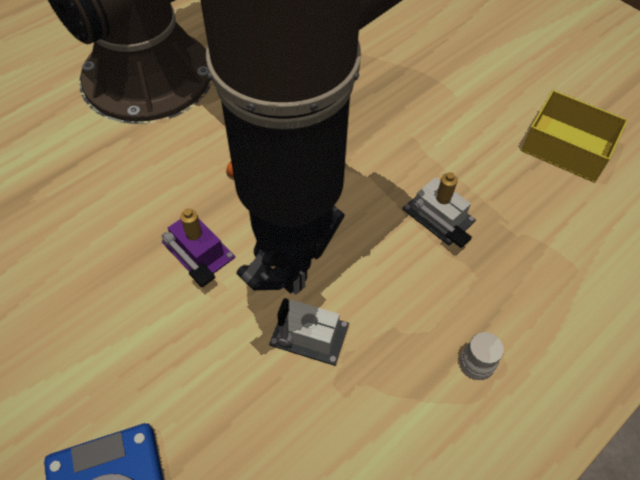

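The punch lever lies along its flank, parallel to the block edge, with the pad at about scene (458,237). The punch still stands at (447,185). The empty block's lever is still up at (283,312), and the arm is clear of everything. I compare the pad pixel with its predicted shut position, then hand in.

```bash
python3 - <<'E'
from h import *
c=pickle.load(open('pics/s4.pkl','rb'))
import math
for th in (0,.1,.2):print(th,proj(c,(.542+.08*math.cos(th),.133,.034+.08*math.sin(th))))
u,v=proj(c,(.622,.133,.034))
m=(c['color'].max(2)<40).astype(np.uint8);m=m[220:256,440:476];n,l,s,ce=cv2.connectedComponentsWithStats(m)
print(s,ce+[440,220])
if math.hypot(u-459,v-236)<6: print(env.job_done())
E
```

```text
0 (np.float64(456.20886881921865), np.float64(236.8328392308551))
0.1 (np.float64(457.078897588759), np.float64(233.7082238928957))
0.2 (np.float64(457.53550515101006), np.float64(230.22890817751397))
[[  0   0  36  36 937]
 [  0   6  31  21 359]] [[458.15368196 237.8719317 ]
 [455.79387187 236.52924791]]
the job is handed in; nothing more can be done
None
```

The punch block's lever is fully shut on its stop and the empty block's lever is still standing up; I handed the job in at about 7 s with the arm clear of everything.

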